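# Refit a blower impeller and spin it by hand

### The job

The spray-booth blower's impeller has been cleaned: put it back on the blower's spindle, turning it lightly until its square bore drops over the square drive and it sits fully home and still. Then flick it round by hand, briskly, and let go so that it runs on freely by itself for a good half second, to check that it does not rub; leave it home and standing still. Be gentle with the sprung bearing (no hard pressing or knocking), and leave the cup, tape, jar and brush where they are.

Things in the scene. Friction and masses are not known exactly. Their poses are not given: they have to be found in the camera images.
- hub (a point): Centre of the grip of the impeller's hub, a black upright cylinder 38 mm in diameter, free above the vanes from 38 to 62 mm (flat top) above the underside; this point is 48 mm above it, on the axis. z along the axis, x and y along the vanes. In the underside is a blind square bore 21.5 mm wide, sides along x and y, 34 mm deep: it fits at four angles.
- impeller: Loose impeller, 210 to 390 g, lying flat on the bench beside the blower at the start. Origin at the centre of its underside. Green back plate 170 mm in diameter, 4 mm thick; four upright radial vanes, 4 mm thick, 36 to 83 mm from the axis, up to 38 mm above the underside, along +x (pink), +y, -x, -y (bare metal). Hub and bore: see hub.
- seat (a point): Centre of the spindle flange's top, where the impeller's underside rests when home; z up; this frame does NOT turn with the spindle. Above it: square brass drive 20 mm wide, 0 to 10 mm up; round pilot 20 mm in diameter, 10 to 22 mm; cone to 30 mm. The spindle is sprung: gives down after about 4 N, 2 N per mm, bottoms hard after 6 mm.
- pilot_tip (a point): Top of the spindle's cone (8 mm across), on its axis, 30 mm above seat; does not turn. The drive's angle is random and not given: feel for it. With the bore out of line by over 4 degrees the impeller stays 10 mm high on the drive's corners, upright on the pilot; in line it falls home by its weight. Spindle greased, endless, drag 3 mN m: the impeller turns over it, but pressed hard drags it along.
- blower: The blower, fixed to the bench, cover off. Origin at the centre of its underside. Dark square base plate 200 x 200 x 12 mm with four 26 mm high brass studs near its corners; grey motor drum 132 mm in diameter, top 50 mm above the bench; the spindle stands upright at its centre, the seat 62 mm above the bench.
- cup: Bystander: white paper cup, 72 mm in diameter, 85 mm high; origin at the centre of its underside.
- tape: Bystander: cream roll of tape lying flat, 100 mm in diameter, 24 mm high; origin at the centre of its underside.
- jar: Bystander: pink paint jar with white lid, 64 mm in diameter, 85 mm high; origin at the centre of its underside.
- brush: Bystander: paint brush lying on the bench, about 200 mm long; origin at its middle, underside.
Things that resemble listed ones, but are neither listed nor needed, are in the scene too. What is shaped like the impeller but red is not meant.

How it is judged:
By the outcome, as a careful person would: the job done as asked, in the order asked, and still so for the second after the job is handed in, with the robot touching nothing.
It also fails if it takes over 72 s, if anything falls off the work surface, if the arm or the gripper's body presses on something with over 40 N, if the wrist force passes 120 N, or if a joint passes its speed limit or range.

### The arm

A 6-joint arm with a two-finger parallel gripper is mounted at the origin on the work surface. World frame = base frame: x ahead of the robot, y to its left, z up, the work surface at z = 0. Lengths are in m, angles in rad, forces in N, time in s.
With the tool pointing down it reaches from about 0.325 to 0.775 m from the base axis. Payload 5.5 kg.
Tool frame: the origin (TCP) lies midway between the tips of the shut fingers; the grasp point (between the pads) lies 19 mm behind it; z points along the fingers, y is the direction in which the jaws open and shut (so a half turn about z gives the same grasp; the last joint's range is limited). The gripper opens to 88 mm and grips with 3 to 60 N. Pads are 20 mm wide; open, the fingers measure 115 mm over their backs; the gripper's body (75 mm by 178 mm) begins 61 mm behind the grasp point.
Start: joints at [-1.301, 0.091, 1.231, -0, 1.82, -0.057], TCP at [0.193, -0.568, 0.223] pointing down, gripper open.
Joint ranges: [-2.87, 2.87], [-0.86, 2.18], [0.17, 2.46], [-1.51, 4.65], [0.06, 2.69], [-2.65, 2.65]. Speed limits (rad/s): [2.57, 2.57, 3.01, 3.14, 3.14, 3.14].

### API

Orientations are given as a unit quaternion [w, x, y, z].
In Python, from station import read_state, get_image, camera_params, close_job gives the robot as it stands. The module is installed in compiled form; this text tells all that it offers.
- The arm moves only by the shell command python3 -m handwheel 'ROWS' [OPENING] [FORCE]. ROWS is JSON, a list of rows, each a list of 6 numbers: the shift along the tool's x, y, z each as a share of 800 mm, from -1 to 1, then the turn, a rotation vector about the tool's x, y, z each as a share of 2 pi rad, from -1 to 1. In form: [[dx, dy, dz, rx, ry, rz], ...]. A call has 1 to 20 rows; each row is the pose to reach, as a shift and turn from the pose measured when the call began, along the tool's axes at that moment, turning the shorter way round; what a row does not reach only later rows make up. A row lasts 1/12 s, in which the tool goes at most 41.7 mm and 7.16 degrees, less where a joint would pass 70% of its speed; a pose out of reach is approached as far as the arm can. A call with a number of a shift or a turn outside -1 to 1 is refused whole. A call with a gripper value outside its range is refused whole. OPENING is the opening, from 0 (shut) to 1 (fully open), set as the call begins (- or left out, the last holds). The fingers move at their own pace and stop on an object; FORCE is the grip in N (left out, the last holds). Time passes only in rows, so rows that repeat a pose let the fingers close. It gives the time, the measured TCP pose, the force and the opening at its end, in the units of the state.
- read_state(): the state, without advancing time (a new reading comes with each control period).
- get_image(name): name is "side" or "top"; returns the picture (400x640x3 uint8, red, green, blue); there is no depth.
- camera_params(name): a dict with "K" (3x3 intrinsics, pixels), "R" (3x3) and "t" (3): a world point X has camera coordinates R X + t. Camera axes: x right, y down, z forward; pixel columns grow to the right and rows downward; lengths in m; the calibration is good to about 2 mm. A picture is of the moment at which its call begins. camera_params takes no time and is no camera call.
- close_job(): hands the job in, once; it reports no verdict.
The state is a dict: "time_s": time; "q": joint angles; "joint_velocities": joint speeds; "tau": joint torques, N m; "ee_pos": TCP position; "orientation": TCP orientation; "wrist_force": force on the tool from outside, world axes, zero at the start; "ft_torque": the same for the moment, N m; "opening": finger opening in m.
Only numpy, scipy, OpenCV 4.12 (cv2) and the standard library are available. Lean on these libraries where they do the work, as an engineer would, in place of code of your own. Each camera call takes 0.05 s, during which the arm holds its last target. There are 200 camera calls.

## Working session

There is one attempt and no reset: what is moved stays moved. The work goes in short steps, Python scripts to look and compute and a shell command to move; the robot and the scene stay as the last step left them, time stands still between calls to the robot, and variables do not carry over. Pictures are saved under pics/ and viewed, about 8 in all and at most 12, crops included, and the job is handed in when it is done.

```bash
mkdir -p pics; python3 - <<'E'
from station import *
import cv2
for n in("top","side"):
    im=get_image(n); cv2.imwrite(f"pics/{n}0.png",im[:,:,::-1]); p=camera_params(n); print(n,p["K"].tolist(),p["R"].tolist(),p["t"].tolist())
s=read_state(); print({k:s[k] for k in("time_s","ee_pos","orientation","wrist_force","opening")})
E
```

```text
top [[391.67689137577054, 0.0, 319.5111498474478], [0.0, 391.67689137577054, 204.1236101447077], [0.0, 0.0, 1.0]] [[0.02705767793479898, -0.9996315736342749, 0.0021445414987997817], [-0.997320764938561, -0.027140865016746923, -0.06793132759269799], [0.06796450461189588, -0.0003007317843389192, -0.9976876944581673]] [-0.10019041897159738, 0.5555375731224185, 1.0478598533200854]
side [[407.19198974604217, 0.0, 322.399818532545], [0.0, 407.19198974604217, 199.81104126633775], [0.0, 0.0, 1.0]] [[-0.9768204596475967, -0.21268908283520538, -0.024189742796829374], [-0.08432296214783683, 0.48619321896720774, -0.8697734141056045], [0.19675219863694562, -0.8475727153896732, -0.49285805711026376]] [0.5305164169752241, 0.1508477220739471, 0.887362531027578]
{'time_s': 0.1, 'ee_pos': array([ 0.19253344, -0.56800167,  0.22162074]), 'orientation': array([-8.56897554e-04,  9.86678250e-01,  1.62681560e-01, -7.74365727e-05]), 'wrist_force': array([-0.01023315,  0.16947409, -0.32669021]), 'opening': 0.08802170690667165}
```

View pics/top0.png

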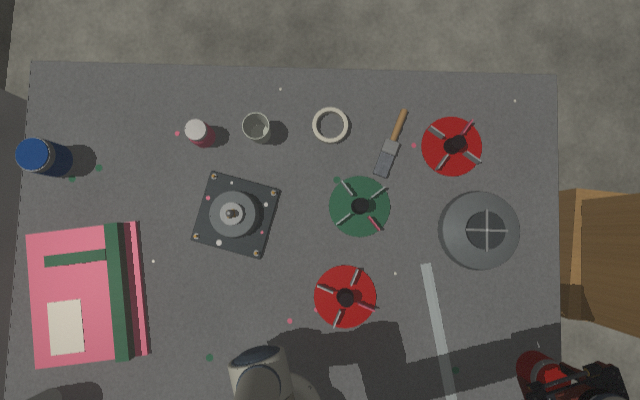

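View pics/side0.png

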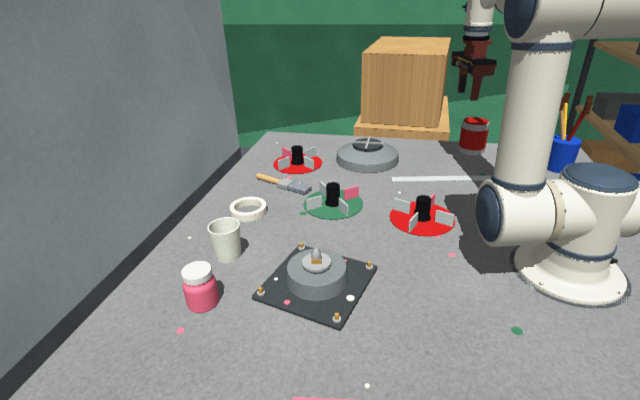

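Candidates: the red impellers at top (452,146) and (346,297), the grey cover at (480,230), and the green impeller at (360,206). The green one matches the description. The blower spindle is at about (232,213). Next is one close crop plus measurements.

```bash
cat > h.py <<'E'
import numpy as np,cv2
from station import *
P={n:camera_params(n) for n in("top","side")}
def ray(n,u,v):
    p=P[n];R=np.array(p["R"]);t=np.array(p["t"]);return -R.T@t,R.T@np.linalg.solve(p["K"],[u,v,1])
def atz(n,u,v,z):
    c,d=ray(n,u,v);return c+d*(z-c[2])/d[2]
def proj(n,X):
    p=P[n];x=np.array(p["K"])@(np.array(p["R"])@X+p["t"]);return x[:2]/x[2]
def tri(a,b):
    A=[];B=[]
    for n,uv in(("top",a),("side",b)):
        c,d=ray(n,*uv);d/=np.linalg.norm(d);M=np.eye(3)-np.outer(d,d);A.append(M);B.append(M@c)
    return np.linalg.lstsq(np.vstack(A),np.hstack(B),rcond=None)[0]
E
python3 - <<'E'
from h import *
t=cv2.imread("pics/top0.png");s=cv2.imread("pics/side0.png")
def green(im,x0,x1,y0,y1):
    hsv=cv2.cvtColor(im,cv2.COLOR_BGR2HSV);m=cv2.inRange(hsv,(60,90,30),(95,255,255))
    k=np.zeros_like(m);k[y0:y1,x0:x1]=m[y0:y1,x0:x1]
    n,l,st,c=cv2.connectedComponentsWithStats(k);big=[i for i in range(1,n) if st[i,4]>40]
    pts=np.argwhere(np.isin(l,big))[:,::-1].astype(np.int32);return cv2.convexHull(pts)[:,0]
for n,im,b in(("top",t,(325,395,165,242)),("side",s,(295,370,175,222))):
    h=green(im,*b);X=np.array([atz(n,u,v,.004) for u,v in h])
    A=np.c_[2*X[:,:2],np.ones(len(X))];r=np.linalg.lstsq(A,(X[:,:2]**2).sum(1),rcond=None)[0]
    print(n,"plate c",r[:2],"R",np.sqrt(r[2]+r[0]**2+r[1]**2))
for u,v in((361,206),(360,205)):print("hub top",atz("top",u,v,.062))
print("pink end",atz("top",380,229,.038),"blower drum",atz("top",232,213,.062))
print("tri tip",tri((233,213),(316.5,250)))
a=cv2.resize(t[168:262,190:400],(798,357),interpolation=cv2.INTER_CUBIC)
b=cv2.resize(s[178:322,250:382],(220,240),interpolation=cv2.INTER_CUBIC)
c=cv2.resize(s[240:300,270:360],(360,240),interpolation=cv2.INTER_CUBIC)
o=np.zeros((597,798,3),np.uint8);o[:357]=a;o[357:,:220]=b;o[357:,230:590]=c
cv2.imwrite("pics/crop1.png",o)
E
```

```text
top plate c [ 0.55761359 -0.19428   ] R 0.0823203342163716
side plate c [ 0.55351991 -0.18649148] R 0.08192117553099267
hub top [ 0.55315818 -0.19359367  0.062     ]
hub top [ 0.5557058  -0.19092805  0.062     ]
pink end [ 0.49472773 -0.24799022  0.038     ] blower drum [0.52571288 0.14249267 0.062     ]
tri tip [0.52452464 0.13579928 0.08005889]
```

View pics/crop1.png

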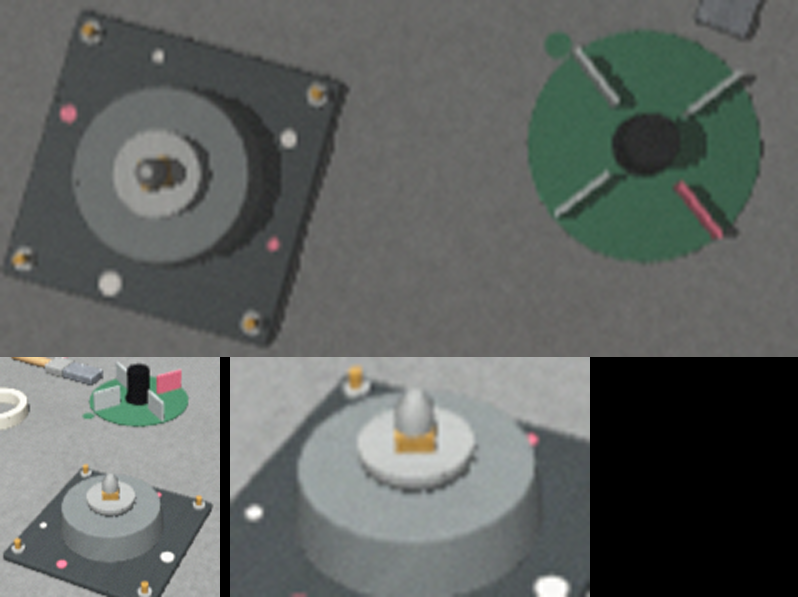

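```bash
python3 - <<'E'
from h import *
q=lambda x,y:(190+(x+.5)/3.8-.5,168+(y+.5)/3.8-.5)
S=lambda x,y:(270+(x-230+.5)/4-.5,240+(y-357+.5)/4-.5)
print("flange",atz("top",*q(157.5,173),.062),"drum",atz("top",*q(160.5,175),.05),"tip",atz("top",*q(148,171),.092))
print("tip side",atz("side",*S(415,390),.092),"tri",tri(q(148,171),S(415,390)))
print("plate",atz("top",*q(645,146),.004))
studs=[atz("top",*q(*p),.038) for p in((91,31),(318,94),(251,323),(23,259))];print("studs",np.mean(studs,0))
# hub dark blob extents predicted vs seen
t=cv2.imread("pics/top0.png");s=cv2.imread("pics/side0.png")
for n,im,(x0,x1,y0,y1) in(("top",t,(345,376,192,220)),("side",s,(322,344,180,210))):
    m=im[y0:y1,x0:x1].max(2)<(38);ys,xs=np.nonzero(m);print(n,"seen",xs.min()+x0,xs.max()+x0,ys.min()+y0,ys.max()+y0,"c",xs.mean()+x0,ys.mean()+y0)
    a=np.linspace(0,6.28,60)
    for c in((.5575,-.194),(.555,-.192),(.555,-.190)):
        pts=np.array([proj(n,np.array([c[0]+.019*np.cos(k),c[1]+.019*np.sin(k),z])) for k in a for z in(.006,.062)])
        mm=np.zeros((400,640),np.uint8);cv2.fillConvexPoly(mm,cv2.convexHull(np.round(pts*16).astype(np.int32)),1,shift=4)
        Y,X=np.nonzero(mm);print(c,X.min(),X.max(),Y.min(),Y.max(),X.mean(),Y.mean())
for ends in(((680,185),(722,237)),((577,50),(618,104)),((688,111),(748,75)),((555,216),(609,175))):
    A,B=[atz("top",*q(*e),.038) for e in ends];d=(B-A)[:2];print("vane",np.degrees(np.arctan2(d[1],d[0])),A[:2],B[:2])
s=read_state()
from scipy.spatial.transform import Rotation as R
w=s["orientation"];print(R.from_quat([*w[1:],w[0]]).as_matrix().round(4))
E
```

```text
flange [0.52523582 0.14487573 0.062     ] drum [0.5243699  0.14543323 0.05      ] tip [0.52523074 0.14451205 0.092     ]
tip side [0.52282433 0.14463331 0.092     ] tri [0.52409794 0.14433727 0.09170598]
plate [ 0.55672955 -0.19527109  0.004     ]
studs [0.52423867 0.14085712 0.038     ]
top seen 353 359 207 212 c 355.375 210.375
(0.5575, -0.194) 352 368 197 213 360.23394495412845 204.87155963302752
(0.555, -0.192) 351 368 198 214 359.6405529953917 205.8479262672811
(0.555, -0.19) 351 367 198 213 358.89861751152074 205.7557603686636
side seen 326 338 183 205 c 332.2307692307692 194.26153846153846
(0.5575, -0.194) 325 339 181 205 331.9798850574713 192.70689655172413
(0.555, -0.192) 326 339 181 205 332.5 193.0722891566265
(0.555, -0.19) 325 339 181 206 332.3431952662722 193.3284023668639
vane -139.81447293023444 [ 0.52770155 -0.2169341 ] [ 0.49204261 -0.2470528 ]
vane -141.54769197280726 [ 0.62116932 -0.14235453] [ 0.58364292 -0.17215341]
vane -57.5293083545695 [ 0.58003446 -0.22160629] [ 0.60670473 -0.26351753]
vane -51.33506422700429 [ 0.50357079 -0.12964866] [ 0.53337671 -0.16689922]
[[ 9.471e-01  3.210e-01 -4.000e-04]
 [ 3.210e-01 -9.471e-01  1.700e-03]
 [ 1.000e-04 -1.700e-03 -1.000e+00]]
```

```bash
cat > st.py <<'E'
from h import *
from scipy.spatial.transform import Rotation as R
import sys
def st(tx=None,ty=None,tz=None,yawy=None):
    s=read_state();w=s["orientation"];M=R.from_quat([*w[1:],w[0]]).as_matrix();p=s["ee_pos"]
    print("t",round(s["time_s"],2),"p",p.round(4),"yaw_y",np.degrees(np.arctan2(M[1,1],M[0,1])).round(2),"zax",M[:,2].round(4),"F",s["wrist_force"].round(2),"T",s["ft_torque"].round(3),"op",round(s["opening"],4),"q6",s["q"][5].round(3))
    if tx is not None:
        d=M.T@(np.array([tx,ty,tz])-p);print("shift shares",(d/.8).round(4))
        if yawy is not None:
            ca=yawy-np.degrees(np.arctan2(M[1,1],M[0,1]));ca=(ca+180)%360-180;print("rz share",round(-ca/360,4))
st(*map(float,sys.argv[1:]))
E
python3 -m handwheel '[[0.581,-0.296,0.0625,0,0,-0.18],[0.581,-0.296,0.0625,0,0,-0.18],[0.581,-0.296,0.0625,0,0,-0.18],[0.581,-0.296,0.0625,0,0,-0.18],[0.581,-0.296,0.0625,0,0,-0.18],[0.581,-0.296,0.0625,0,0,-0.18],[0.581,-0.296,0.0625,0,0,-0.18],[0.581,-0.296,0.0625,0,0,-0.18],[0.581,-0.296,0.0625,0,0,-0.18],[0.581,-0.296,0.0625,0,0,-0.18],[0.581,-0.296,0.0625,0,0,-0.18],[0.581,-0.296,0.0625,0,0,-0.18],[0.581,-0.296,0.0625,0,0,-0.18],[0.581,-0.296,0.0625,0,0,-0.18],[0.581,-0.296,0.0625,0,0,-0.18],[0.581,-0.296,0.0625,0,0,-0.18]]' 1 20
python3 st.py .5566 -.1945 .029 -6.5
```

```text
time_s: 1.43
ee_pos: [0.5562, -0.195, 0.1718]
orientation: [-0.001, 0.746, 0.666, -0.0]
wrist_force: [-0.4, 0.7, 0.0]
opening: 0.0882
t 1.43 p [ 0.5562 -0.195   0.1718] yaw_y -6.48 zax [-0.0015  0.0014 -1.    ] F [-0.37  0.75  0.02] T [ 0.011 -0.065  0.031] op 0.0882 q6 -0.282
shift shares [0.0004 0.0008 0.1785]
rz share 0.0
```

```bash
python3 -m handwheel '[[0,0.001,0.04,0,0,0],[0,0.001,0.08,0,0,0],[0,0.001,0.11,0,0,0],[0,0.001,0.13,0,0,0],[0,0.001,0.15,0,0,0],[0,0.001,0.165,0,0,0],[0,0.001,0.176,0,0,0],[0,0.001,0.176,0,0,0]]' && python3 -m handwheel '[[0,0,0,0,0,0],[0,0,0,0,0,0],[0,0,0,0,0,0],[0,0,0,0,0,0],[0,0,0,0,0,0],[0,0,0,0,0,0],[0,0,0,0,0,0],[0,0,0,0,0,0],[0,0,0,0,0,0],[0,0,0,0,0,0]]' 0.3 20
python3 st.py; python3 - <<'E'
from h import *
t=get_image("top");s=get_image("side")
o=np.zeros((600,800,3),np.uint8);o[:,:400]=cv2.resize(t[150:270,320:400],(400,600));o[:,400:]=cv2.resize(s[140:230,290:350],(400,600))
cv2.imwrite("pics/grip.png",o[:,:,::-1])
E
```

```text
time_s: 2.1
ee_pos: [0.5553, -0.1954, 0.0291]
orientation: [-0.002, 0.746, 0.665, -0.001]
wrist_force: [-0.1, 0.2, -0.1]
opening: 0.0874
time_s: 2.93
ee_pos: [0.5556, -0.1954, 0.0296]
orientation: [-0.002, 0.746, 0.665, -0.001]
wrist_force: [0.4, -0.4, 2.9]
opening: 0.0479
t 2.93 p [ 0.5556 -0.1954  0.0296] yaw_y -6.57 zax [-0.0033  0.0021 -1.    ] F [ 0.42 -0.36  2.91] T [-0.016 -0.222  0.011] op 0.0479 q6 -0.282
```

View pics/grip.png

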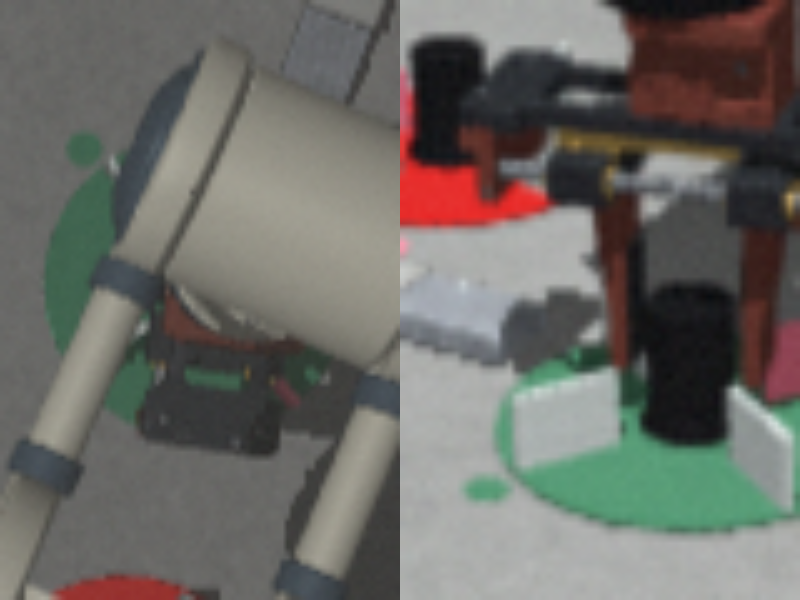

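The side picture shows the fingers on both sides of the green impeller's hub, between the vanes. They are still closing, so I'll continue.

```bash
python3 -m handwheel '[[0,0,0,0,0,0],[0,0,0,0,0,0],[0,0,0,0,0,0],[0,0,0,0,0,0],[0,0,0,0,0,0],[0,0,0,0,0,0]]' 0.3 20; python3 st.py
```

```text
time_s: 3.53
ee_pos: [0.5556, -0.1955, 0.0296]
orientation: [-0.002, 0.746, 0.665, -0.001]
wrist_force: [-0.1, 1.6, 1.9]
opening: 0.0482
t 3.53 p [ 0.5556 -0.1955  0.0296] yaw_y -6.56 zax [-0.0032  0.0021 -1.    ] F [-0.13  1.64  1.94] T [-0.027 -0.141 -0.07 ] op 0.0482 q6 -0.282
```

```bash
python3 -m handwheel '[[0,0,0,0,0,0],[0,0,0,0,0,0],[0,0,0,0,0,0],[0,0,0,0,0,0],[0,0,0,0,0,0],[0,0,0,0,0,0]]' 0 30; python3 st.py;  python3 - <<'E'
from h import *
s=get_image("side")
cv2.imwrite("pics/grip2.png",cv2.resize(s[155:225,295:375],(800,600),interpolation=cv2.INTER_CUBIC)[:,:,::-1])
p=read_state()["ee_pos"]
a=np.radians(-6.5);d=np.array([np.cos(a),np.sin(a),0])
for o in(.019,.024,.044):
  for z in(0,.019):print(o,z,[((proj("side",p+k*o*d+[0,0,z])-[295,155])*[10,600/70]).round() for k in(-1,1)])
E
```

```text
time_s: 4.03
ee_pos: [0.5556, -0.1954, 0.0296]
orientation: [-0.002, 0.746, 0.665, -0.001]
wrist_force: [-0.3, -0.2, 2.2]
opening: 0.0479
t 4.03 p [ 0.5556 -0.1954  0.0296] yaw_y -6.56 zax [-0.0033  0.0021 -1.    ] F [-0.32 -0.17  2.24] T [ 0.069 -0.14   0.012] op 0.0479 q6 -0.282
0.019 0 [array([440., 341.]), array([312., 325.])]
0.019 0.019 [array([440., 290.]), array([310., 274.])]
0.024 0 [array([457., 343.]), array([295., 323.])]
0.024 0.019 [array([457., 292.]), array([293., 272.])]
0.044 0 [array([526., 351.]), array([228., 315.])]
0.044 0.019 [array([527., 300.]), array([226., 265.])]
```

View pics/grip2.png

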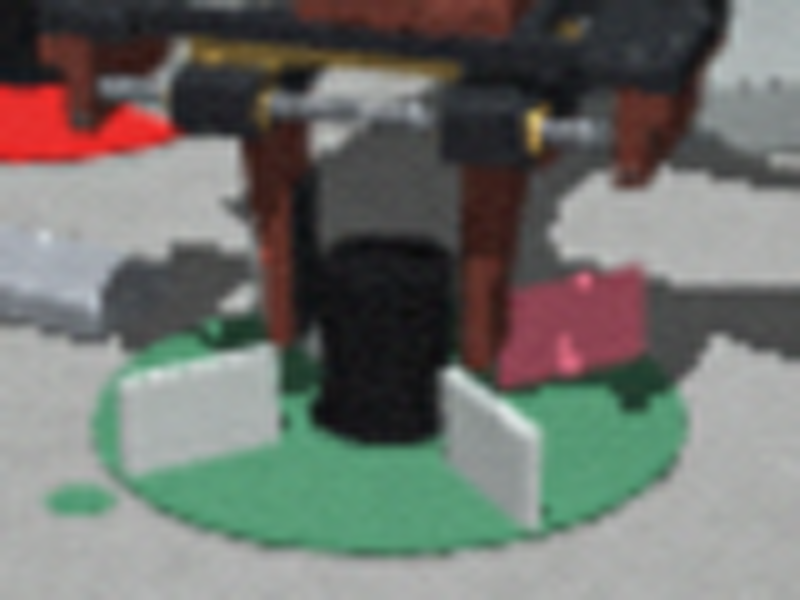

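The crop shows the jaws stopped at about 48 mm, with the hub free between them. The left pad is at pixel 295, the hub spans 322 to 447, and the right finger is at 460. I'll reopen a little, shift about 2 mm towards the hub's centre, raise 10 mm above the vane zone and close again.

```bash
python3 -m handwheel '[[0,0,0,0,0,0],[0,0,0,0,0,0],[0,0,0,0,0,0],[0,-0.0025,-0.006,0,0,0],[0,-0.0025,-0.013,0,0,0],[0,-0.0025,-0.013,0,0,0]]' 0.8 20;python3 st.py; python3 -m handwheel '[[0,0,0,0,0,0],[0,0,0,0,0,0],[0,0,0,0,0,0],[0,0,0,0,0,0],[0,0,0,0,0,0],[0,0,0,0,0,0],[0,0,0,0,0,0],[0,0,0,0,0,0],[0,0,0,0,0,0],[0,0,0,0,0,0],[0,0,0,0,0,0]]' 0.2 20; python3 st.py
```

```text
time_s: 4.58
ee_pos: [0.5542, -0.1955, 0.0417]
orientation: [-0.001, 0.746, 0.665, -0.0]
wrist_force: [-0.7, -0.4, 0.9]
opening: 0.0701
t 4.58 p [ 0.5542 -0.1955  0.0417] yaw_y -6.57 zax [-0.0014  0.0013 -1.    ] F [-0.73 -0.44  0.85] T [-0.037 -0.126  0.021] op 0.0701 q6 -0.283
time_s: 5.5
ee_pos: [0.5541, -0.1955, 0.0414]
orientation: [-0.001, 0.746, 0.665, -0.0]
wrist_force: [0.9, 0.0, -1.5]
opening: 0.0376
t 5.5 p [ 0.5541 -0.1955  0.0414] yaw_y -6.57 zax [-0.0018  0.0015 -1.    ] F [ 0.87  0.   -1.51] T [-0.034 -0.115  0.014] op 0.0376 q6 -0.283
```

```bash
python3 -m handwheel '[[0,0,-0.01,0,0,0],[0,0,-0.04,0,0,0],[0,0,-0.08,0,0,0],[0,0,-0.12,0,0,0],[0,0,-0.145,0,0,0],[0,0,-0.145,0,0,0],[0,0,-0.145,0,0,0]]' - 25;python3 st.py .5245 .1448 .157 -6.5
```

```text
time_s: 6.08
ee_pos: [0.5549, -0.1959, 0.1587]
orientation: [0.0, 0.746, 0.665, 0.0]
wrist_force: [-1.4, 0.9, -2.8]
opening: 0.0375
t 6.08 p [ 0.5549 -0.1959  0.1587] yaw_y -6.57 zax [ 8.e-04  3.e-04 -1.e+00] F [-1.35  0.89 -2.77] T [-0.038 -0.074 -0.006] op 0.0375 q6 -0.283
shift shares [ 0.4187 -0.0864  0.0022]
rz share -0.0002
```

```bash
python3 -m handwheel '[[0.01,-0.002,0,0,0,0],[0.03,-0.006,0,0,0,0],[0.06,-0.012,0,0,0,0],[0.09,-0.018,0,0,0,0],[0.12,-0.025,0,0,0,0],[0.15,-0.031,0,0,0,0],[0.18,-0.037,0,0,0,0],[0.21,-0.043,0,0,0,0],[0.24,-0.05,0,0,0,0],[0.27,-0.056,0,0,0,0],[0.3,-0.062,0,0,0,0],[0.33,-0.068,0,0,0,0],[0.36,-0.074,0,0,0,0],[0.38,-0.079,0,0,0,0],[0.4,-0.083,0,0,0,0],[0.412,-0.085,0,0,0,0],[0.419,-0.0865,0.002,0,0,0],[0.419,-0.0865,0.002,0,0,0],[0.419,-0.0865,0.002,0,0,0]]';python3 st.py .5245 .1448 .145 -6.5; python3 - <<'E'
from h import *
t=get_image("top");s=get_image("side")
o=np.zeros((600,800,3),np.uint8);o[:,:400]=cv2.resize(t[150:270,190:270],(400,600));o[:,400:]=cv2.resize(s[190:310,276:356],(400,600))
cv2.imwrite("pics/over.png",o[:,:,::-1])
E
```

```text
time_s: 7.67
ee_pos: [0.5241, 0.1447, 0.1561]
orientation: [-0.0, 0.746, 0.665, -0.0]
wrist_force: [0.4, 0.0, -3.2]
opening: 0.0379
t 7.67 p [0.5241 0.1447 0.1561] yaw_y -6.56 zax [-9.e-04 -4.e-04 -1.e+00] F [ 0.39  0.   -3.17] T [-0.049 -0.12   0.013] op 0.0379 q6 0.321
shift shares [0.0002 0.0005 0.0138]
rz share -0.0002
```

View pics/over.png

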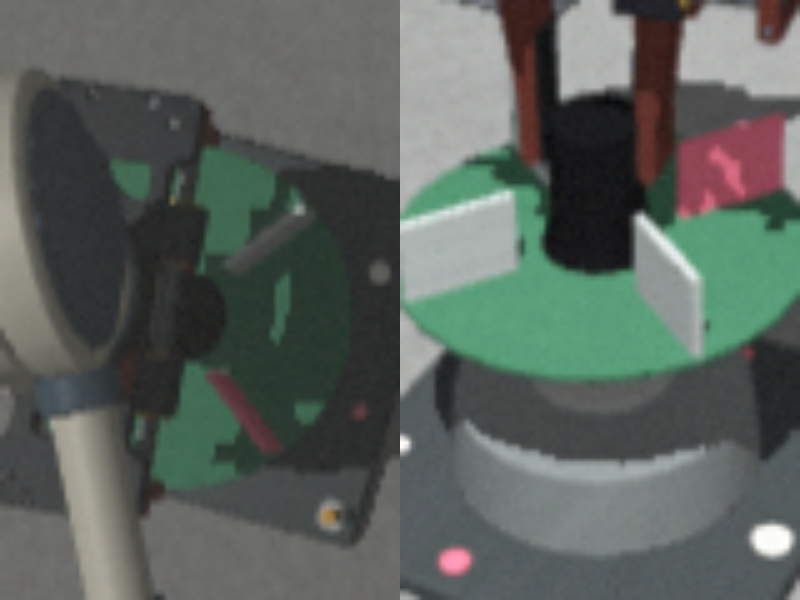

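The impeller is held level over the blower. In the top crop the plate's right edge is at (351,305) and the hub's right edge at (227,318). I'll check the lateral offset from those.

```bash
python3 - <<'E'
from h import *
q=lambda x,y:(190+(x+.5)/5-.5,150+(y+.5)/5-.5)
print("plate cy",atz("top",*q(351,305),.1187)[1]+.085,"hub cy",atz("top",*q(227,318),.1767)[1]+.019)
print("plate bottom edge cx",atz("top",*q(178,491),.1187)+[.085,0,0])
E
```

```text
plate cy 0.14665542457654956 hub cy 0.12901230962646967
plate bottom edge cx [0.5228126  0.14291422 0.1187    ]
```

```bash
python3 -m handwheel '[[0,0.0005,0.006,0,0,0],[0,0.0005,0.013,0,0,0],[0,0.0005,0.019,0,0,0],[0,0.0005,0.024,0,0,0],[0,0.0005,0.028,0,0,0],[0,0.0005,0.032,0,0,0],[0,0.0005,0.032,0,0,0]]';python3 st.py;python3 -m handwheel '[[0,0,0.004,0,0,0],[0,0,0.008,0,0,0],[0,0,0.013,0,0,0],[0,0,0.013,0,0,0]]';python3 st.py .5245 .1448 .1134
```

```text
time_s: 8.35
ee_pos: [0.5245, 0.1441, 0.1302]
orientation: [-0.0, 0.747, 0.665, -0.001]
wrist_force: [-0.3, 0.1, -2.1]
opening: 0.0377
t 8.35 p [0.5245 0.1441 0.1302] yaw_y -6.62 zax [-1.1e-03 -4.0e-04 -1.0e+00] F [-0.33  0.06 -2.05] T [-0.003 -0.017 -0.032] op 0.0377 q6 0.321
time_s: 8.68
ee_pos: [0.5242, 0.1441, 0.1187]
orientation: [-0.001, 0.747, 0.665, -0.001]
wrist_force: [0.3, 0.3, -2.2]
opening: 0.0373
t 8.68 p [0.5242 0.1441 0.1187] yaw_y -6.62 zax [-2.e-03 -4.e-04 -1.e+00] F [ 0.28  0.32 -2.2 ] T [ 0.096 -0.231 -0.039] op 0.0373 q6 0.321
shift shares [0.0009 0.0002 0.0067]
```

```bash
python3 -m handwheel '[[0,0,0.002,0,0,0],[0,0,0.004,0,0,0],[0,0,0.006,0,0,0],[0,0,0.006,0,0,0]]';python3 st.py;python3 -m handwheel '[[0,0,0.001,0,0,0],[0,0,0.002,0,0,0],[0,0,0.002,0,0,0]]';python3 st.py .5245 .1448 .1134
```

```text
time_s: 9.02
ee_pos: [0.5242, 0.1442, 0.1136]
orientation: [-0.001, 0.747, 0.665, -0.001]
wrist_force: [0.5, 0.1, -2.0]
opening: 0.0373
t 9.02 p [0.5242 0.1442 0.1136] yaw_y -6.61 zax [-2.1e-03 -2.0e-04 -1.0e+00] F [ 0.49  0.11 -1.98] T [ 0.132 -0.278  0.042] op 0.0373 q6 0.321
time_s: 9.27
ee_pos: [0.5245, 0.1442, 0.1128]
orientation: [-0.0, 0.747, 0.665, -0.0]
wrist_force: [-0.1, 0.0, 1.6]
opening: 0.0376
t 9.27 p [0.5245 0.1442 0.1128] yaw_y -6.61 zax [-1.e-03 -1.e-04 -1.e+00] F [-0.15  0.05  1.58] T [-0.037 -0.028 -0.008] op 0.0376 q6 0.321
shift shares [ 0.0007 -0.0001 -0.0008]
```

```bash
for k in 1 2 3 4 5 6; do python3 -m handwheel '[[0,0,0.0004,0,0,0.007],[0,0,0.0004,0,0,0.014],[0,0,0.0004,0,0,0.014]]' >/dev/null;python3 st.py; done
```

```text
t 9.52 p [0.5248 0.1442 0.1131] yaw_y -11.75 zax [ 0. -0. -1.] F [ 0.16 -0.88  1.48] T [-0.028 -0.111 -0.013] op 0.0375 q6 0.411
t 9.77 p [0.5249 0.1442 0.1131] yaw_y -16.8 zax [ 6.e-04  0.e+00 -1.e+00] F [ 1.23 -0.12  1.31] T [ 0.02  -0.081 -0.043] op 0.0374 q6 0.499
t 10.02 p [0.525  0.1442 0.1131] yaw_y -21.81 zax [ 1.e-03  1.e-04 -1.e+00] F [0.41 0.48 0.48] T [-0.098 -0.078 -0.015] op 0.0376 q6 0.586
t 10.27 p [0.5251 0.1442 0.1129] yaw_y -26.78 zax [ 1.2e-03  1.0e-04 -1.0e+00] F [ 0.13 -0.9   1.76] T [-0.035 -0.023  0.004] op 0.0373 q6 0.673
t 10.52 p [0.5247 0.1441 0.1119] yaw_y -31.72 zax [-1.e-04 -2.e-04 -1.e+00] F [ 0.37 -0.69 -2.58] T [-0.026 -0.033  0.006] op 0.0373 q6 0.759
t 10.77 p [0.5243 0.1441 0.1108] yaw_y -36.65 zax [-1.4e-03 -4.0e-04 -1.0e+00] F [-0.08 -0.5  -2.13] T [ 0.054 -0.07  -0.052] op 0.0372 q6 0.845
```

It went into line near yaw -31°. The force fell back to the impeller's weight and the height is dropping, so I'll lower it home.

```bash
python3 -m handwheel '[[0,0,0.002,0,0,0],[0,0,0.004,0,0,0],[0,0,0.006,0,0,0],[0,0,0.007,0,0,0],[0,0,0.007,0,0,0]]' >/dev/null;python3 st.py;python3 -m handwheel '[[0,0,0.001,0,0,0],[0,0,0.002,0,0,0],[0,0,0.002,0,0,0]]'>/dev/null;python3 st.py
```

```text
t 11.18 p [0.5241 0.144  0.1048] yaw_y -36.61 zax [-2.1e-03 -5.0e-04 -1.0e+00] F [-0.21 -0.43 -3.17] T [-0.02  -0.063 -0.055] op 0.0375 q6 0.845
t 11.43 p [0.5243 0.1441 0.1035] yaw_y -36.6 zax [-1.5e-03 -4.0e-04 -1.0e+00] F [ 0.45  0.38 -2.47] T [-0.02  -0.001  0.047] op 0.0373 q6 0.844
```

```bash
python3 -m handwheel '[[0,0,0.0006,0,0,0],[0,0,0.001,0,0,0],[0,0,0.001,0,0,0]]'>/dev/null;python3 st.py; python3 -m handwheel '[[0,0,0,0,0,0],[0,0,0,0,0,0],[0,0,0,0,0,0],[0,0,0,0,0,0],[0,0,0,0,0,0],[0,0,0,0,0,0]]' 0.8; python3 -m handwheel '[[0,0,-0.02,0,0,0],[0,0,-0.05,0,0,0],[0,0,-0.09,0,0,0],[0,0,-0.12,0,0,0],[0,0,-0.12,0,0,0],[-0.05,0,-0.12,0,0,0],[-0.1,0,-0.12,0,0,0],[-0.15,0,-0.12,0,0,0],[-0.2,0,-0.12,0,0,0],[-0.2,0,-0.12,0,0,0],[-0.2,0,-0.12,0,0,0],[-0.2,0,-0.12,0,0,0]]' 0
python3 st.py; python3 - <<'E'
from h import *
t=get_image("top");s=get_image("side")
o=np.zeros((600,800,3),np.uint8);o[:,:400]=cv2.resize(t[150:270,190:270],(400,600));o[:,400:]=cv2.resize(s[200:320,276:356],(400,600))
cv2.imwrite("pics/home.png",o[:,:,::-1])
for Z in(.062,.072):
    print(Z,"hub top side",(proj("side",np.array([.5245,.1448,Z+.062]))-[276,200])*5+[400,0],"plate front",[((proj("side",np.array([.5245+.085*np.cos(a),.1448+.085*np.sin(a),Z+.002]))-[276,200])*5+[400,0]).round() for a in(1.2,1.57,2)])
E
```

```text
t 11.68 p [0.5246 0.1441 0.1032] yaw_y -36.6 zax [-5.e-04 -2.e-04 -1.e+00] F [-0.52 -0.48  0.38] T [ 0.014 -0.047  0.016] op 0.0377 q6 0.844
time_s: 12.18
ee_pos: [0.5246, 0.1441, 0.1031]
orientation: [-0.0, 0.893, 0.449, -0.0]
wrist_force: [-0.9, 1.1, -0.1]
opening: 0.0696
time_s: 13.18
ee_pos: [0.4294, 0.0158, 0.1989]
orientation: [-0.0, 0.894, 0.449, -0.0]
wrist_force: [0.2, 0.4, -0.6]
opening: 0.0004
t 13.18 p [0.4294 0.0158 0.1989] yaw_y -36.64 zax [-3.e-04  3.e-04 -1.e+00] F [ 0.22  0.42 -0.6 ] T [ 0.009 -0.013 -0.022] op 0.0004 q6 0.597
0.062 hub top side [592.57080127 173.62185   ] plate front [array([472., 412.]), array([546., 432.]), array([643., 431.])]
0.072 hub top side [591.71419158 152.60896126] plate front [array([470., 392.]), array([545., 412.]), array([642., 410.])]
```

View pics/home.png

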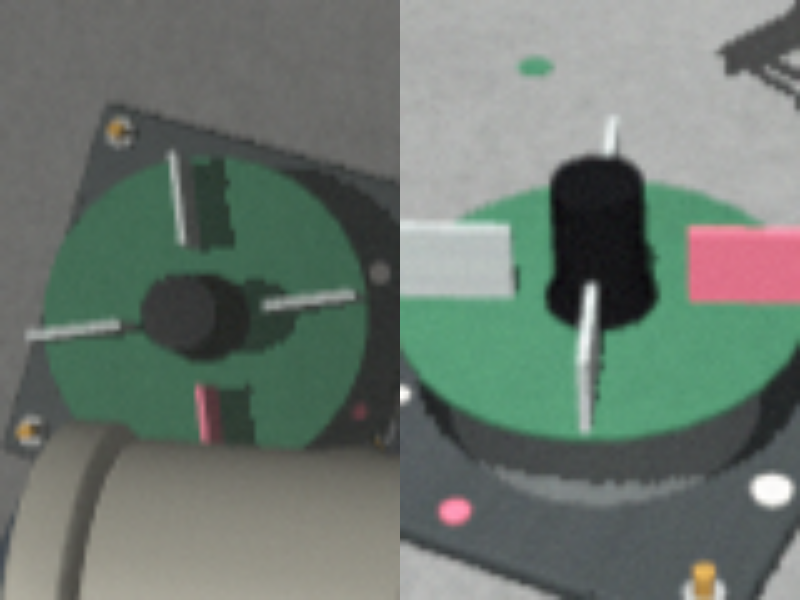

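The side crop shows the plate's front edge at y≈438, against a prediction of 432 if home and 412 if high, so it is home and released. The pink vane now points at yaw ≈ -171.6° and the bare vane at -81.6° faces the arm. I'll flick that bare vane with the shut fingers, moving along a tangent.

```bash
python3 st.py .5028 .0538 .085 -55; python3 - <<'E'
from h import *
print("cup",atz("top",257,127,.085),"jar",atz("top",196,129,.085),"tape",atz("top",330,125,.024))
E
```

```text
t 13.28 p [0.4297 0.0164 0.1988] yaw_y -36.53 zax [-1.1e-03  2.0e-04 -1.0e+00] F [ 1.09  0.37 -0.24] T [-0.024 -0.07   0.003] op 0.0003 q6 0.597
shift shares [0.092  0.0458 0.1422]
rz share 0.0513
cup [0.74919502 0.08211883 0.085     ] jar [0.73958298 0.23960909 0.085     ] tape [ 0.77642912 -0.10800416  0.024     ]
```

```bash
python3 -m handwheel '[[0.03,0.015,0,0,0,0.018],[0.06,0.03,0,0,0,0.036],[0.092,0.0458,0,0,0,0.051],[0.092,0.0458,0.02,0,0,0.051],[0.092,0.0458,0.06,0,0,0.051],[0.092,0.0458,0.1,0,0,0.051],[0.092,0.0458,0.13,0,0,0.051],[0.092,0.0458,0.142,0,0,0.051],[0.092,0.0458,0.142,0,0,0.051],[0.092,0.0458,0.142,0,0,0.051]]' 0 40; python3 st.py .5028 .0538 .085 -55; python3 - <<'E'
from h import *
t=get_image("top");s=get_image("side")
o=np.zeros((600,800,3),np.uint8);o[:,:400]=cv2.resize(t[150:270,190:270],(400,600));o[:,400:]=cv2.resize(s[180:300,276:356],(400,600))
cv2.imwrite("pics/pre.png",o[:,:,::-1])
E
```

```text
time_s: 14.12
ee_pos: [0.5031, 0.0545, 0.0855]
orientation: [-0.0, 0.953, 0.302, -0.001]
wrist_force: [-0.2, -0.1, 0.2]
opening: 0.0004
t 14.12 p [0.5031 0.0545 0.0855] yaw_y -54.83 zax [-1.5e-03  2.0e-04 -1.0e+00] F [-0.19 -0.08  0.25] T [ 0.013 -0.044  0.024] op 0.0004 q6 0.997
shift shares [-0.0008  0.0005  0.0007]
rz share 0.0005
```

View pics/pre.png

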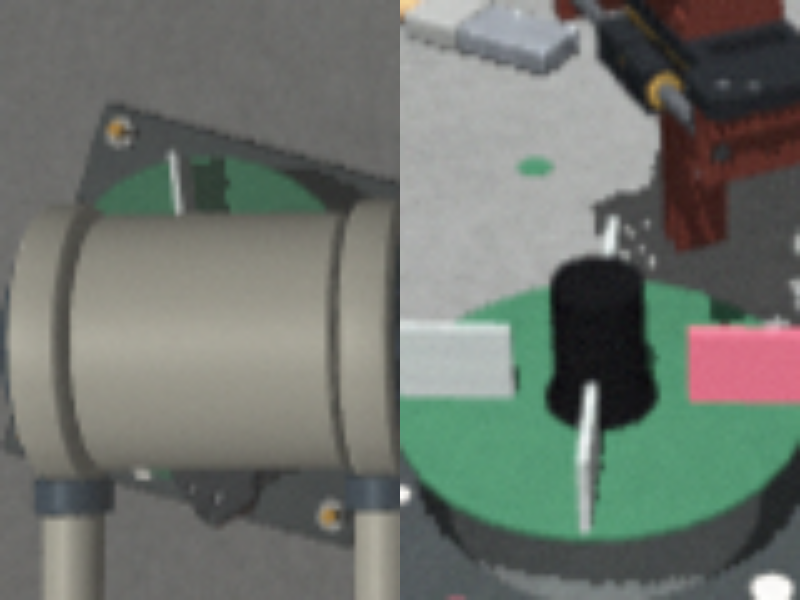

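The finger stands just behind the back vane (tip at about (690,245), vane at (611,225)), clear of pink. Now the flick, followed by filming.

```bash
python3 -m handwheel '[[0.008,0,0,0,0,0],[0.018,0,0,0,0,0],[0.032,0,0,0,0,0],[0.055,0,0,0,0,0],[0.088,0,0,0,0,0],[0.128,0,0,0,0,0],[0.172,0,0,0,0,0],[0.21,0,-0.02,0,0,0],[0.22,0,-0.06,0,0,0]]'; python3 - <<'E'
from h import *
fr=[]
for i in range(30):
    s=read_state()["time_s"];fr.append((s,get_image("side")))
np.savez("pics/f.npz",t=[a for a,_ in fr],f=np.array([b for _,b in fr]))
o=np.vstack([np.hstack([cv2.resize(fr[k][1][195:310,260:375],(190,190)) for k in r]) for r in((0,2,4,6),(8,10,13,16),(19,22,25,29))])
cv2.imwrite("pics/spin.png",o[:,:,::-1])
for t,im in fr:
    c=im[195:310,260:375].astype(int);m=(c[:,:,0]>150)&(c[:,:,0]-c[:,:,1]>60);y,x=np.nonzero(m);print(round(t,2),len(x),(x.mean().round(),y.mean().round()) if len(x) else "")
E
python3 st.py
```

```text
time_s: 14.97
ee_pos: [0.6485, 0.158, 0.1298]
orientation: [-0.001, 0.953, 0.303, -0.003]
wrist_force: [0.8, 0.3, -1.0]
opening: 0.0004
14.97 206 (np.float64(34.0), np.float64(56.0))
15.02 197 (np.float64(33.0), np.float64(60.0))
15.07 311 (np.float64(28.0), np.float64(60.0))
15.12 368 (np.float64(26.0), np.float64(61.0))
15.17 370 (np.float64(26.0), np.float64(64.0))
15.22 368 (np.float64(27.0), np.float64(67.0))
15.27 350 (np.float64(29.0), np.float64(70.0))
15.32 337 (np.float64(31.0), np.float64(72.0))
15.37 312 (np.float64(33.0), np.float64(74.0))
15.42 289 (np.float64(36.0), np.float64(76.0))
15.47 264 (np.float64(38.0), np.float64(77.0))
15.52 233 (np.float64(40.0), np.float64(78.0))
15.57 146 (np.float64(40.0), np.float64(81.0))
15.62 109 (np.float64(40.0), np.float64(82.0))
15.67 105 (np.float64(41.0), np.float64(83.0))
15.72 102 (np.float64(42.0), np.float64(84.0))
15.77 103 (np.float64(43.0), np.float64(84.0))
15.82 98 (np.float64(44.0), np.float64(83.0))
15.87 101 (np.float64(44.0), np.float64(83.0))
15.92 101 (np.float64(44.0), np.float64(83.0))
15.97 101 (np.float64(44.0), np.float64(83.0))
16.02 100 (np.float64(43.0), np.float64(83.0))
16.07 100 (np.float64(43.0), np.float64(83.0))
16.12 101 (np.float64(44.0), np.float64(83.0))
16.17 101 (np.float64(44.0), np.float64(83.0))
16.22 101 (np.float64(44.0), np.float64(83.0))
16.27 100 (np.float64(43.0), np.float64(83.0))
16.32 101 (np.float64(44.0), np.float64(83.0))
16.37 100 (np.float64(43.0), np.float64(83.0))
16.42 101 (np.float64(44.0), np.float64(83.0))
t 16.47 p [0.6479 0.1555 0.1357] yaw_y -54.86 zax [ 2.1e-03  3.0e-04 -1.0e+00] F [ 0.13 -0.63 -0.16] T [-0.036 -0.041 -0.03 ] op 0.0006 q6 1.142
```

View pics/spin.png

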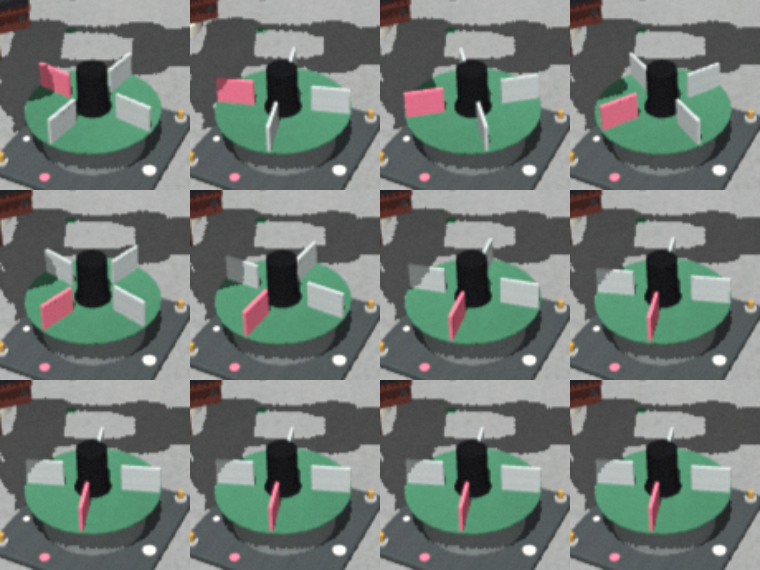

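The frames show the impeller turning on by itself from 14.97 s to about 15.85 s with the tool clear. It then stands still, with the plate's front edge on image row ≈287, the same as when it was seated. Handing in.

```bash
python3 -c "
from station import *
close_job()"
```

```text
the job is handed in; nothing more can be done
```

The green impeller is back on the spindle, seated fully home and standing still. The job is handed in at 16.5 s of the 72 s allowed.

- **Picking up:** The first grasp stopped at 48 mm, on the hub's wider foot. I raised the tool 12 mm and gripped cleanly at 37.6 mm.
- **Seating:** I lowered it until it rested on the drive's corners, pressing on the spindle with about 4–5 N. I then turned it lightly until it dropped in line, after about 25°, and set it down. At release the tool height was 10 mm below the corner-rest height, and the side picture agreed with home.
- **Flick:** I pushed one bare vane round with the shut fingers. After the tool was clear, the camera frames show it running on by itself for about 0.85 s, then still for the last 0.5 s or so, at the same seated height.
- **Checks that disagreed or were not made:**
  - One reading of the hub's sideways position over the blower was about 16 mm off. The plate edge and the later fit contradicted it, so I discarded it.
  - I took no closing picture of the cup, tape, jar and brush. No planned path came near the cup, tape or jar, and the last force readings showed no contact. The brush lay close to the impeller's pick-up spot and was not checked again after the lift.

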